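# Load the shaker with the green-labelled culture flasks

## Robot

A 6-joint arm with a two-finger parallel gripper is mounted at the origin on the work surface. World frame = base frame: x ahead of the robot, y to its left, z up, the work surface at z = 0. Lengths are in m, angles in rad, forces in N, time in s.
With the tool pointing down it reaches from about 0.3 to 0.875 m from the base axis. Payload 6.4 kg.
Tool frame: the origin (TCP) lies between the finger pads; the fingertips stand 8 mm ahead of it and the grasp point (between the pads) lies 11 mm behind it; z points along the fingers, y is the direction in which the jaws open and shut (so a half turn about z gives the same grasp; the last joint's range is limited). The gripper opens to 85 mm and grips with 20 to 120 N. Pads are 22 mm wide; open, the fingers measure 114 mm over their backs; the gripper's body (76 mm by 85 mm) begins 54 mm behind the grasp point. The pads swing forward as they close: fully open they stand 13 mm farther back than shut.
Start: joints at [-1.405, 0.181, 1.607, -0, 1.354, -0.206], TCP at [0.209, -0.536, 0.213] pointing down, gripper open.
Joint ranges: [-2.99, 2.99], [-0.89, 2.07], [0.3, 2.58], [-1.14, 4.28], [0, 2.63], [-3.12, 3.12]. Speed limits (rad/s): [2.57, 2.57, 3.01, 3.14, 3.14, 3.14].

## Interface

Orientations are given as a unit quaternion [w, x, y, z].
In Python, from bench import monitor, viewer, workorder, spotter gives the robot as it stands. The module is installed in compiled form; this text tells all that it offers.
- The arm moves only by the tool move_arm, never from a script. Its argument "motion" is a list of rows, each a list of 3 entries, a list of its own where there are three numbers: the shift along the tool's x, y, z in units of 60 mm (1.0 is 60 mm), then the turn, a rotation vector about the tool's x, y, z in units of 8 degrees (1.0 is 8 degrees), then the opening in per cent of the stroke, from 0 (shut) to 100 (fully open). In form: [[[dx, dy, dz], [rx, ry, rz], grip], ...]. A call has 1 to 10 rows; each row is the pose to reach, as a shift and turn from the pose commanded when the call began, along the tool's axes at that moment; what a row does not reach only later rows make up. A row lasts 1/8 s, in which the tool goes at most 62.5 mm and 10.7 degrees, less where a joint would pass 70% of its speed; a pose out of reach is approached as far as the arm can. A call with a gripper value outside its range is refused whole. The fingers move at their own pace and stop on an object; the grip force is fixed at half the most. Time passes only in rows, so rows that repeat a pose let the fingers close. It gives the time, the measured TCP pose, the force and the opening at its end, in the units of the state.
- monitor.get_obs(): the state, without advancing time (a new reading comes with each control period).
- viewer.camera(name): name is "scene" or "top"; returns the picture (400x640x3 uint8, blue, green, red); there is no depth.
- viewer.calibration(name): a dict with "fovy" (degrees; the focal length in pixels is half the picture's height over the tangent of half this angle, whatever the lens; pixels are square), "cx", "cy" (the principal point, pixels), "extrinsics" (4x4, takes a point from camera to world coordinates). Camera axes: x right, y down, z forward; pixel columns grow to the right and rows downward; lengths in m; the calibration is good to about 2 mm. A picture is of the moment at which its call begins. calibration takes no time and is no camera call.
- workorder.hand_in(): hands the job in, once; it reports no verdict.
Trained networks look in the newest picture that a camera, given by its name, has taken for a name from the list of things; names that differ only in an ending like _2 or _b are one class to them, and where a whole thing is asked for, a point or a joint stands for the part that bears it (a point fixed in the world has none). Each returns a list of dicts, best first, with "score" (0 to 1); they miss things now and then, are a little off and sometimes report something else, mostly with a low value. They report only what shows in the picture. A call takes as long as a camera call.
- spotter.search_frame(camera, name): "centre" ([column, row] as shares, 0 to 1, of the picture: columns of its width, rows of its height, amid what is visible of it).
- spotter.outline_of(camera, name): "region" (400x640 bool, what is visible of it) and "centre" ([column, row] as shares, 0 to 1, of the picture: columns of its width, rows of its height, amid what is visible of it).
The state is a dict: "time_s": time; "q": joint angles; "dq": joint speeds; "joint_efforts": joint torques, N m; "eef_pos": TCP position; "eef_rot": TCP orientation; "wrist_force": force on the tool from outside, world axes, zero at the start; "torque": the same for the moment, N m; "opening": opening from 0.0 (shut) to 1.0 (fully open).
Only numpy, scipy, OpenCV 4.12 (cv2) and the standard library are available. Lean on these libraries where they do the work, as an engineer would, in place of code of your own. Each camera call takes 0.05 s, during which the arm holds its last target. There are 200 camera calls.

## Task

Load the orbital shaker for tonight's run: take the four green-labelled culture flasks from the steel tray and set each one upright and fully down in the clamp of its own size - the large flask in the large clamp, the two middle-sized ones in the two middle-sized clamps (either way round), the small one in the small clamp. Keep the flasks upright and set them down gently without dropping any, and leave the two orange-labelled flasks standing where they are on the tray.

Things in the scene. Friction and masses are not known exactly. Their poses are not given: they have to be found in the camera images.
- flask_large: Large amber conical culture flask with GREEN label tape across the top of its foil cap. Base diameter 85 mm, total height 146 mm; the foil-covered neck is a straight cylinder 42 mm across from 108 to 146 mm above the base: grip it there, from above. Mass about 260 g. Stands upright on the tray at the start. Origin: centre of its underside, z up.
- flask_mid_1: Middle-sized amber conical culture flask with GREEN label tape across the top of its foil cap. Base diameter 67 mm, total height 118 mm; the foil-covered neck is a straight cylinder 34 mm across from 80 to 118 mm above the base: grip it there, from above. Mass about 150 g. Stands upright on the tray at the start. Origin: centre of its underside, z up.
- flask_mid_2: Middle-sized amber conical culture flask with GREEN label tape across the top of its foil cap. Base diameter 67 mm, total height 118 mm; the foil-covered neck is a straight cylinder 34 mm across from 80 to 118 mm above the base: grip it there, from above. Mass about 150 g. Stands upright on the tray at the start. Origin: centre of its underside, z up.
- flask_small: Small amber conical culture flask with GREEN label tape across the top of its foil cap. Base diameter 51 mm, total height 88 mm; the foil-covered neck is a straight cylinder 28 mm across from 50 to 88 mm above the base: grip it there, from above. Mass about 80 g. Stands upright on the tray at the start. Origin: centre of its underside, z up.
- flask_mid_orange: Middle-sized amber conical culture flask with ORANGE label tape across the top of its foil cap; it stays on the tray. Base diameter 67 mm, total height 118 mm; the foil-covered neck is a straight cylinder 34 mm across from 80 to 118 mm above the base: grip it there, from above. Mass about 150 g. Stands upright on the tray at the start. Origin: centre of its underside, z up.
- flask_small_orange: Small amber conical culture flask with ORANGE label tape across the top of its foil cap; it stays on the tray. Base diameter 51 mm, total height 88 mm; the foil-covered neck is a straight cylinder 28 mm across from 50 to 88 mm above the base: grip it there, from above. Mass about 80 g. Stands upright on the tray at the start. Origin: centre of its underside, z up.
- clamp_large: Large steel clamp fixed on the low white shaker (platform top 60 mm high). Base plate 4 mm thick, 95 mm across, dark pad; four rigid fingers at 45, 135, 225, 315 degrees about z, 93 mm apart inside, 30 mm high, tops flared outwards to 113 mm. Takes the 85 mm flask base, which rests 4 mm above the origin. Origin: centre of the plate's underside, z up. Clamps form a square of 128 mm, mixed.
- clamp_mid_1: Middle-sized steel clamp fixed on the low white shaker (platform top 60 mm high). Base plate 4 mm thick, 77 mm across, dark pad; four rigid fingers at 45, 135, 225, 315 degrees about z, 75 mm apart inside, 30 mm high, tops flared outwards to 95 mm. Takes the 67 mm flask base, which rests 4 mm above the origin. Origin: centre of the plate's underside, z up. Clamps form a square of 128 mm, mixed.
- clamp_mid_2: Middle-sized steel clamp fixed on the low white shaker (platform top 60 mm high). Base plate 4 mm thick, 77 mm across, dark pad; four rigid fingers at 45, 135, 225, 315 degrees about z, 75 mm apart inside, 30 mm high, tops flared outwards to 95 mm. Takes the 67 mm flask base, which rests 4 mm above the origin. Origin: centre of the plate's underside, z up. Clamps form a square of 128 mm, mixed.
- clamp_small: Small steel clamp fixed on the low white shaker (platform top 60 mm high). Base plate 4 mm thick, 61 mm across, dark pad; four rigid fingers at 45, 135, 225, 315 degrees about z, 59 mm apart inside, 30 mm high, tops flared outwards to 79 mm. Takes the 51 mm flask base, which rests 4 mm above the origin. Origin: centre of the plate's underside, z up. Clamps form a square of 128 mm, mixed.

How it is judged:
By the outcome, as a careful person would: the job done as asked, in the order asked, and still so for the second after the job is handed in, with the robot touching nothing.
It also fails if it takes over 122 s, if anything falls off the work surface, if the arm or the gripper's body presses on something with over 40 N, if the wrist force passes 120 N, or if a joint passes its speed limit or range.

## Working session

There is one attempt and no reset: what is moved stays moved. The work goes in short steps, Python scripts to look and compute and a tool call to move; the robot and the scene stay as the last step left them, time stands still between calls to the robot, and variables do not carry over. Pictures are saved under pics/ and viewed, about 12 in all and at most 16, crops included, and the job is handed in when it is done.

Besides the shell and the picture viewer there is one more tool, called after "Emit:" as name([rows], argument=value, ...), one row to a line, values as JSON. move_arm: Moves the arm, as the interface text tells. Its arguments: {"type":"object","properties":{"motion":{"type":"array","items":{"type":"array"}}},"required":["motion"]}

```bash
mkdir -p pics
cat > h.py <<'E'
import numpy as np, cv2
from bench import monitor, viewer, workorder, spotter
def cal(n):
    c=viewer.calibration(n); f=200/np.tan(np.radians(c['fovy'])/2); return f,c['cx'],c['cy'],np.array(c['extrinsics'])
def ray(n,u,v,z):
    f,cx,cy,E=cal(n); d=E[:3,:3]@np.array([(u-cx)/f,(v-cy)/f,1]); o=E[:3,3]; return o+d*(z-o[2])/d[2]
def proj(n,p):
    f,cx,cy,E=cal(n); c=E[:3,:3].T@(np.array(p)-E[:3,3]); return np.array([cx+f*c[0]/c[2],cy+f*c[1]/c[2]])
E
python3 - <<'E'
from h import *
o=monitor.get_obs(); print({k:np.round(v,3) for k,v in o.items()})
for n in ['top','scene']:
    im=viewer.camera(n); cv2.imwrite(f'pics/{n}0.png',im); c=viewer.calibration(n); print(n,c)
for n in ['flask_large','flask_mid_1','flask_small','flask_mid_orange','flask_small_orange','clamp_large','clamp_mid_1','clamp_small']:
    for cam in ['top','scene']:
        print(n,cam,[(np.round(np.array(d['centre'])*[640,400],1).tolist(),round(d['score'],2)) for d in spotter.search_frame(cam,n)])
E
```

```text
{'time_s': np.float64(0.0), 'q': array([-1.405,  0.182,  1.608,  0.   ,  1.354, -0.206]), 'dq': array([-0.001,  0.001,  0.001, -0.   ,  0.002, -0.001]), 'joint_efforts': array([-2.0000e-03, -4.4487e+01, -3.5134e+01, -1.0000e-03,  9.0000e-03,
        0.0000e+00]), 'eef_pos': array([ 0.209, -0.535,  0.212]), 'eef_rot': array([-0.001,  0.983,  0.185,  0.   ]), 'wrist_force': array([ 0.262, -0.192, -0.47 ]), 'torque': array([ 0.004,  0.095, -0.027]), 'opening': np.float64(1.003)}
top {'fovy': 52.9285406039383, 'cx': 322.7555854008639, 'cy': 201.50954134967128, 'extrinsics': array([[ 0.00548118, -0.99511099,  0.09861068,  0.44775473],
       [-0.99997107, -0.00597441, -0.00470718, -0.00781435],
       [ 0.00527331, -0.09858203, -0.99511496,  1.01639216],
       [ 0.        ,  0.        ,  0.        ,  1.        ]])}
scene {'fovy': 55.44380321127206, 'cx': 317.919306313231, 'cy': 203.8755082688496, 'extrinsics': array([[ 0.85808918,  0.3325568 , -0.39126581,  0.86227586],
       [ 0.51313968, -0.58389745,  0.62908779, -0.50997907],
       [-0.01925168, -0.74058743, -0.67168417,  0.63476989
[... 161 characters left out ...]
 top []
flask_mid_1 scene [([307.3, 188.1], 0.91), ([333.6, 160.6], 0.65)]
flask_small top [([186.4, 240.1], 0.92), ([286.2, 228.3], 0.63)]
flask_small scene []
flask_mid_orange top [([232.7, 184.9], 0.84)]
flask_mid_orange scene [([374.5, 171.7], 0.75)]
flask_small_orange top [([278.2, 179.9], 0.64)]
flask_small_orange scene [([359.9, 206.5], 0.61)]
clamp_large top [([456.2, 187.9], 0.62)]
clamp_large scene [([229.9, 337.9], 0.74), ([358.1, 204.0], 0.42)]
clamp_mid_1 top [([401.4, 180.4], 0.68), ([396.2, 236.0], 0.57), ([186.6, 239.8], 0.21)]
clamp_mid_1 scene [([235.7, 255.4], 0.73), ([283.3, 284.5], 0.69)]
clamp_small top [([446.9, 238.3], 0.96)]
clamp_small scene [([182.2, 295.3], 0.79)]
```

View pics/top0.png

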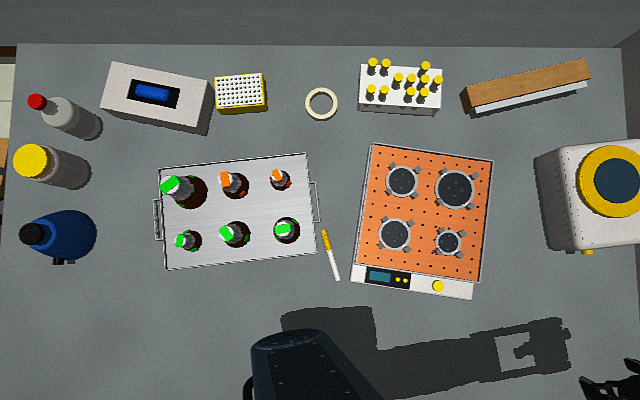

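View pics/scene0.png

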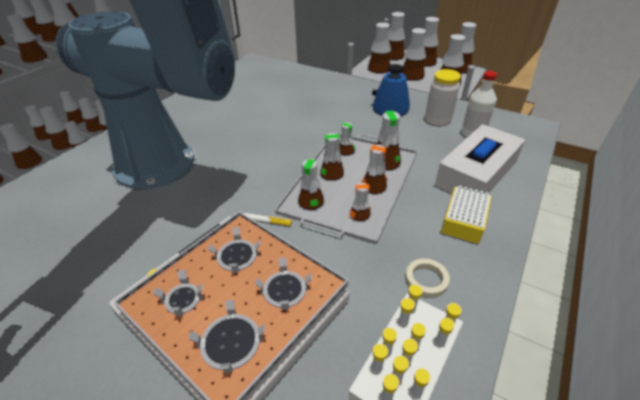

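The top view shows the green caps at about (172,185) large, (232,233) and (285,229) mid, and (182,240) small. The clamps are at (455,188) large, (402,181) and (395,235) mid, and (448,242) small. Next I'll refine these by colour.

```bash
cat > m.py <<'E'
from h import *
import sys
H={'L':.146,'M':.118,'S':.088}
def blobs(im,lo,hi,box,amin=12):
    hsv=cv2.cvtColor(im,cv2.COLOR_BGR2HSV); m=cv2.inRange(hsv,lo,hi); k=np.zeros_like(m); x0,y0,x1,y1=box; k[y0:y1,x0:x1]=m[y0:y1,x0:x1]
    n,l,s,c=cv2.connectedComponentsWithStats(k); return [(c[i].round(1).tolist(),s[i].tolist()) for i in range(1,n) if s[i,4]>=amin]
E
python3 - <<'E'
from m import *
t=viewer.camera('top'); s=viewer.camera('scene')
for nm,im,b in [('top',t,(140,140,330,280)),('scene',s,(270,100,420,240))]:
    print(nm,'G',blobs(im,(45,120,60),(75,255,255),b)); print('O',blobs(im,(5,170,120),(18,255,255),b))
for n in ['clamp_large','clamp_mid_1','clamp_small']:
    spotter
    for cam in ['top','scene']:
        for d in spotter.outline_of(cam,n):
            if d['score']<.4: continue
            r=d['region'].astype(np.uint8); c=np.array(d['centre'])*[640,400]; x,y,w,h=cv2.boundingRect(r); print(n,cam,c.round(1),(x,y,w,h),round(d['score'],2), ray(cam,*c,.07).round(3), ray(cam,x+w/2,y+h/2,.07).round(3))
cv2.imwrite('pics/a.png',cv2.resize(t[145:275,145:325],None,fx=4.4,fy=4.4,interpolation=cv2.INTER_CUBIC))
cv2.imwrite('pics/b.png',cv2.resize(t[140:300,345:500],None,fx=3.75,fy=3.75,interpolation=cv2.INTER_CUBIC))
E
```

```text
top G [([169.1, 183.8], [158, 175, 23, 19, 206]), ([294.2, 220.9], [292, 219, 6, 5, 12]), ([282.2, 228.3], [274, 223, 18, 12, 140]), ([225.8, 233.4], [218, 225, 16, 17, 136]), ([179.2, 240.1], [175, 234, 10, 13, 88]), ([246.2, 237.5], [244, 235, 5, 6, 18]), ([193.5, 249.4], [190, 248, 8, 4, 21])]
O [([276.4, 174.8], [271, 169, 12, 12, 74]), ([224.7, 178.9], [220, 171, 10, 16, 117]), ([288.1, 183.4], [286, 181, 5, 6, 15]), ([241.4, 193.0], [239, 191, 6, 5, 17])]
scene G [([391.6, 117.3], [386, 111, 11, 15, 96]), ([347.5, 125.4], [343, 123, 8, 8, 21]), ([331.8, 135.8], [326, 134, 13, 5, 40]), ([397.3, 158.4], [395, 156, 5, 6, 23]), ([307.9, 166.0], [304, 159, 10, 15, 88]), ([323.0, 171.1], [321, 168, 5, 7, 27]), ([313.6, 202.6], [310, 200, 8, 6, 42])]
O [([379.7, 148.6], [372, 146, 15, 7, 44]), ([364.0, 185.8], [357, 183, 13, 6, 42]), ([352.3, 214.0], [351, 211, 4, 7, 22])]
clamp_large top [458.  191.5] (435, 168, 43, 41) 0.79 [ 0.567 -0.334  0.07 ] [ 0.575 -0.33   0.07 ]
clamp_large scene [229.6 338.2] (189, 299, 75, 73) 0.6 [ 0.575 -0.325  0.07 ] [ 0.567 -0.324  0.07 ]
clamp_mid_1 top [404.4 181.1] (386, 163, 35, 35) 0.66 [ 0.592 -0.207  0.07 ] [ 0.593 -0.204  0.07 ]
clamp_mid_1 scene [280.2 287.6] (255, 257, 56, 52) 0.81 [ 0.589 -0.205  0.07 ] [ 0.587 -0.194  0.07 ]
clamp_mid_1 scene [234.  253.1] (208, 227, 52, 45) 0.65 [ 0.465 -0.184  0.07 ] [ 0.459 -0.177  0.07 ]
clamp_small top [446.1 243.8] (435, 228, 31, 30) 0.92 [ 0.444 -0.302  0.07 ] [ 0.445 -0.313  0.07 ]
clamp_small scene [180.8 292.8] (153, 270, 49, 46) 0.55 [ 0.442 -0.302  0.07 ] [ 0.438 -0.306  0.07 ]
clamp_small scene [229.9 335.5] (188, 298, 76, 74) 0.41 [ 0.572 -0.321  0.07 ] [ 0.566 -0.324  0.07 ]
```

View pics/a.png

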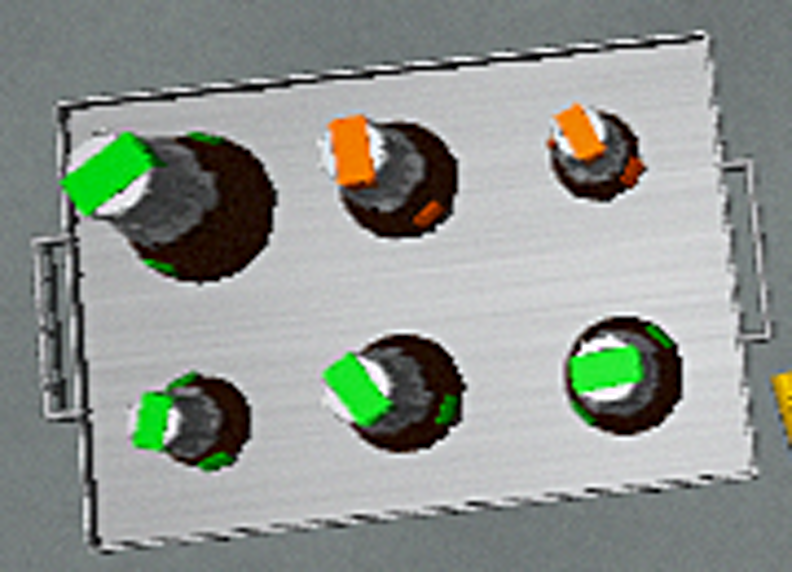

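View pics/b.png

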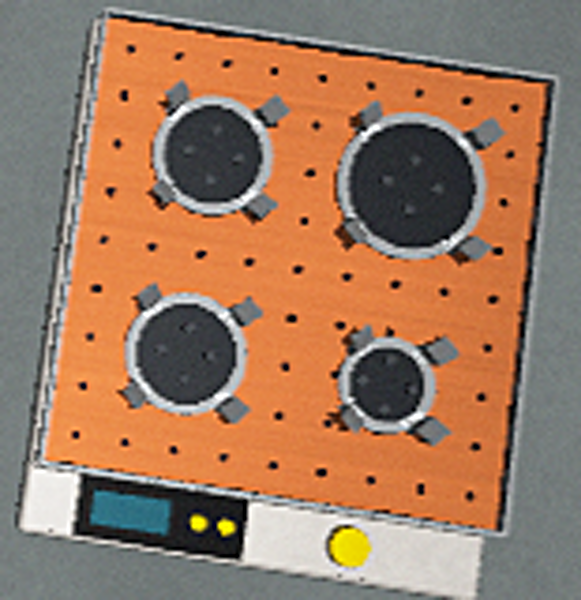

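Run:
```python
from m import *
from scipy.optimize import least_squares
t=cv2.imread('pics/top0.png')
g=cv2.cvtColor(t,cv2.COLOR_BGR2HSV); x0,y0,x1,y1=365,150,485,265
m=np.zeros((400,640),np.uint8); m[y0:y1,x0:x1]=(g[y0:y1,x0:x1,2]<75)*255
n,l,st,c=cv2.connectedComponentsWithStats(m); P=[]
for i in range(1,n):
    if st[i,4]>150:
        p=ray('top',*c[i],.064); P.append(p); print('pad',c[i].round(1),st[i],p.round(4))
P=np.array(P); print(np.linalg.norm(P[:,None]-P[None],axis=2).round(4))
T=[('L',(169.1,183.8),(391.6,117.3)),('M1',(282.2,228.3),(307.9,166)),('M2',(225.8,233.4),(331.8,135.8)),('S',(179.2,240.1),(347.5,125.4)),('Mo',(224.7,178.9),(379.7,148.6)),('So',(276.4,174.8),(364,185.8))]
for n,a,b in T:
    z=H[n[0]]+.004; p=ray('top',*a,z); q=ray('scene',*b,z)
    f=lambda X:np.r_[proj('top',X)-a,proj('scene',X)-b]
    print(n,p.round(4),q.round(4),'tri',least_squares(f,p).x.round(4), 'proj top->scene',proj('scene',p).round(1))
def base(n,cc,z=.004): print(n,ray('top',145+cc[0]/4.4,145+cc[1]/4.4,z).round(4))
base('L base',(203,210)); base('M1',(625,375)); base('M2',(405,392)); base('S',(210,422))
```

```text
pad [401.6 180.8] [389 168  26  26 495] [ 0.5931 -0.2009  0.064 ]
pad [454.5 189. ] [438 173  34  33 855] [ 0.5742 -0.3275  0.064 ]
pad [394.5 233.9] [382 221  26  27 516] [ 0.4661 -0.1824  0.064 ]
pad [448.  242.1] [439 233  19  19 276] [ 0.4476 -0.3087  0.064 ]
[[0.     0.128  0.1284 0.181 ]
 [0.128  0.     0.1809 0.1279]
 [0.1284 0.1809 0.     0.1276]
 [0.181  0.1279 0.1276 0.    ]]
L [0.5703 0.3221 0.15  ] [0.5746 0.3136 0.15  ] tri [0.571  0.3244 0.1437] proj top->scene [391.3 115.4]
M1 [0.476  0.0777 0.122 ] [0.4787 0.0682 0.122 ] tri [0.4749 0.0773 0.1151] proj top->scene [309.1 163.5]
M2 [0.4641 0.2025 0.122 ] [0.4639 0.2044 0.122 ] tri [0.4644 0.2025 0.1231] proj top->scene [331.5 136.2]
S [0.4487 0.3155 0.092 ] [0.4523 0.3132 0.092 ] tri [0.4493 0.3169 0.089 ] proj top->scene [346.7 124.7]
Mo [0.5861 0.2085 0.122 ] [0.5908 0.2106 0.122 ] tri [0.5884 0.2101 0.1209] proj top->scene [377.5 148.5]
So [0.6011 0.096  0.092 ] [0.6047 0.1009 0.092 ] tri [0.6034 0.0974 0.0933] proj top->scene [361.6 186.5]
L base [0.5684 0.321  0.004 ]
M1 [0.475  0.0767 0.004 ]
M2 [0.4646 0.202  0.004 ]
S [0.447  0.3124 0.004 ]
```

Both cameras agree: the clamps form a clean 128 mm square, and cap and base positions match within 3 mm. Next is a helper that turns world targets into tool units.

```bash
cat > d.py <<'E'
from h import *
import sys
from scipy.spatial.transform import Rotation as R
W={'L':(.570,.3218,.150),'M1':(.4756,.0774,.122),'M2':(.4643,.2023,.122),'S':(.448,.3145,.092),
'CL':(.5742,-.3275,.210),'CM1':(.5931,-.2009,.182),'CM2':(.4661,-.1824,.182),'CS':(.4476,-.3087,.152)}
# usage: d.py name dz_of_TCP_above_cap_top  (grasp: -0.026)
o=monitor.get_obs(); q=o['eef_rot']; r=R.from_quat([q[1],q[2],q[3],q[0]]); p=np.array(o['eef_pos'])
print('t',round(o['time_s'],2),'p',p.round(4),'tilt',r.apply([0,0,1]).round(3),'xax',r.apply([1,0,0]).round(3),'F',np.round(o['wrist_force'],1),'open',round(o['opening'],3),'q',np.round(o['q'],2))
for a in sys.argv[1:]:
    n,z=a.split(','); t=np.array(W[n]); t[2]+=float(z); print(a,(r.inv().apply(t-p)/.06).round(3)); p=p
E
python3 d.py L,0.08
```

```text
t 1.3 p [ 0.2089 -0.5357  0.213 ] tilt [ 0.  0. -1.] xax [0.932 0.363 0.   ] F [-0.1 -0.8  0.1] open 1.004 q [-1.41  0.18  1.61  0.    1.35 -0.21]
L,0.08 [ 10.799 -11.129  -0.283]
```

Emit:
move_arm([
  [[0.4,-0.4,-0.3],[0,0,0],100],
  [[1.0,-1.0,-0.6],[0,0,0],100],
  [[1.6,-1.65,-0.6],[0,0,0],100],
  [[2.2,-2.27,-0.6],[0,0,0],100],
  [[2.8,-2.9,-0.6],[0,0,0],100],
  [[3.4,-3.5,-0.6],[0,0,0],100],
  [[4.0,-4.1,-0.6],[0,0,0],100],
  [[4.6,-4.7,-0.6],[0,0,0],100],
  [[5.2,-5.35,-0.6],[0,0,0],100],
  [[5.8,-6.0,-0.6],[0,0,0],100],
])

```text
time_s: 2.55
eef_pos: [0.4029, -0.0723, 0.2494]
eef_rot: [0.0, 0.983, 0.185, 0.001]
wrist_force: [1.3, -0.8, 0.4]
opening: 1.001
```

Emit:
move_arm([
  [[0.6,-0.6,0],[0,0,0],100],
  [[1.2,-1.23,0],[0,0,0],100],
  [[1.8,-1.85,0],[0,0,0],100],
  [[2.4,-2.46,0],[0,0,0],100],
  [[3.0,-3.1,0],[0,0,0],100],
  [[3.6,-3.7,0],[0,0,0],100],
  [[4.2,-4.3,0],[0,0,0],100],
  [[4.7,-4.8,0],[0,0,0],90],
  [[5.0,-5.13,0.2],[0,0,0],90],
  [[5.0,-5.13,0.32],[0,0,0],90],
])

```text
time_s: 3.8
eef_pos: [0.5698, 0.3233, 0.2285]
eef_rot: [0.0, 0.983, 0.186, -0.001]
wrist_force: [0.4, 0.7, -0.0]
opening: 0.9
```

```bash
python3 - <<'E'
from m import *
t=viewer.camera('top'); s=viewer.camera('scene')
cv2.imwrite('pics/c.png',np.hstack([cv2.resize(t[100:280,100:300],None,fx=2,fy=2),cv2.resize(s[60:240,260:460],None,fx=2,fy=2)]))
E
python3 d.py L,0.08 L,-0.026
```

```text
t 3.9 p [0.5691 0.3213 0.2282] tilt [-0.003 -0.001 -1.   ] xax [ 0.932  0.364 -0.003] F [ 0.2 -1.3 -0.7] open 0.897 q [ 0.33  0.34  1.38 -0.    1.43  1.53]
L,0.08 [ 0.017 -0.002 -0.03 ]
L,-0.026 [ 0.022 -0.002  1.736]
```

View pics/c.png

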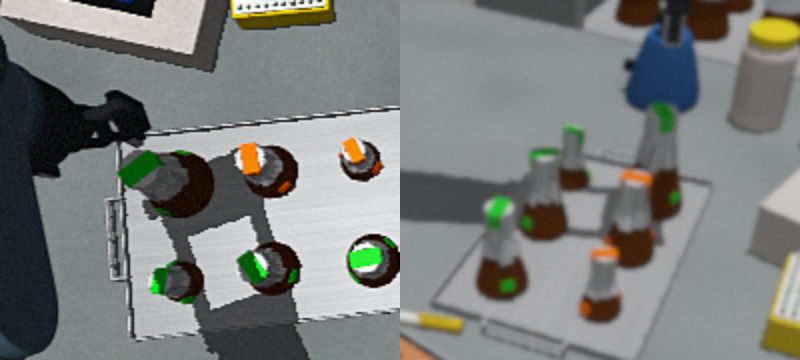

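Run:
```python
from m import *
for z in (.228,.25,.15): print(proj('top',[.569,.3215,z]),proj('scene',[.569,.3215,z]))
t=cv2.imread('pics/c.png')
a=viewer.camera('top'); b=viewer.camera('scene')
cv2.imwrite('pics/d.png',np.hstack([cv2.resize(a[100:250,60:260],None,fx=2,fy=2),cv2.resize(b[0:150,290:490],None,fx=2,fy=2)]))
```

```text
[154.56002272 178.81780763] [394.30074433  86.16096793]
[149.85709742 177.04803585] [395.38022115  77.30154141]
[169.33244843 184.376863  ] [390.74033437 115.38178107]
```

View pics/d.png

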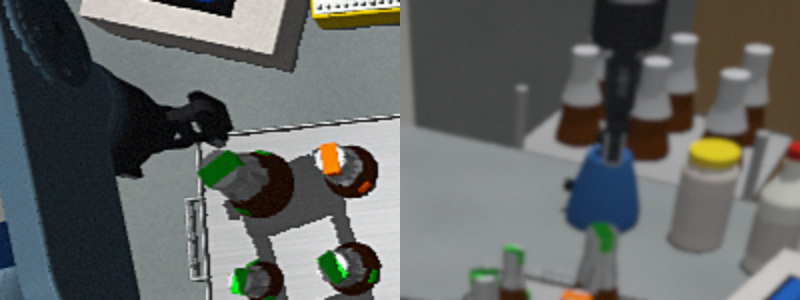

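Emit:
move_arm([
  [[0.0,0.02,0.4],[0,0,0],90],
  [[0.0,0.02,0.9],[0,0,0],90],
  [[0.0,0.02,1.35],[0,0,0],90],
  [[0.0,0.02,1.6],[0,0,0],90],
  [[0.0,0.02,1.74],[0,0,0],90],
  [[0.0,0.02,1.74],[0,0,0],60],
  [[0.0,0.02,1.74],[0,0,0],30],
  [[0.0,0.02,1.74],[0,0,0],30],
  [[0.0,0.02,1.74],[0,0,0],30],
  [[0.0,0.02,1.74],[0,0,0],30],
])

```text
time_s: 5.25
eef_pos: [0.5715, 0.3214, 0.1273]
eef_rot: [-0.0, 0.983, 0.185, 0.002]
wrist_force: [-0.5, 2.0, 5.5]
opening: 0.444
```

```bash
python3 d.py L,-0.026 CL,0.04
```

```text
t 5.25 p [0.5715 0.3214 0.1273] tilt [ 0.003  0.001 -1.   ] xax [0.932 0.363 0.003] F [-0.5  2.   5.5] open 0.444 q [0.33 0.43 1.46 0.   1.24 1.53]
L,-0.026 [-0.021 -0.015  0.055]
CL,0.04 [-3.883 10.092 -2.058]
```

Emit:
move_arm([
  [[0,0,-0.15],[0,0,0],20],
  [[0,0,-0.4],[0,0,0],20],
  [[0,0,-0.8],[0,0,0],20],
  [[0,0,-1.3],[0,0,0],20],
  [[0,0,-1.8],[0,0,0],20],
  [[0,0,-2.3],[0,0,0],20],
  [[0,0,-2.6],[0,0,0],20],
  [[0,0,-2.7],[0,0,0],20],
  [[-0.1,0.25,-2.7],[0,0,0],20],
  [[-0.25,0.65,-2.7],[0,0,0],20],
])

```text
time_s: 6.5
eef_pos: [0.5697, 0.2779, 0.2854]
eef_rot: [0.0, 0.983, 0.185, -0.002]
wrist_force: [-0.0, 0.4, -2.2]
opening: 0.436
```

```bash
python3 d.py CL,0.08
```

```text
t 6.5 p [0.5697 0.2779 0.2854] tilt [-0.003 -0.001 -1.   ] xax [ 0.931  0.364 -0.003] F [-0.   0.4 -2.2] open 0.436 q [ 0.27  0.27  1.36 -0.    1.52  1.47]
CL,0.08 [-3.606  9.424 -0.065]
```

Emit:
move_arm([
  [[-0.22,0.6,-0.05],[0,0,0],20],
  [[-0.5,1.3,-0.05],[0,0,0],20],
  [[-0.78,2.05,-0.05],[0,0,0],20],
  [[-1.1,2.85,-0.05],[0,0,0],20],
  [[-1.4,3.65,-0.05],[0,0,0],20],
  [[-1.7,4.45,-0.05],[0,0,0],20],
  [[-2.0,5.25,-0.05],[0,0,0],20],
  [[-2.3,6.0,-0.05],[0,0,0],20],
  [[-2.58,6.75,-0.05],[0,0,0],20],
  [[-2.87,7.5,-0.05],[0,0,0],20],
])

```text
time_s: 7.75
eef_pos: [0.5721, -0.2049, 0.2886]
eef_rot: [-0.001, 0.983, 0.184, -0.001]
wrist_force: [0.5, -0.0, -2.8]
opening: 0.439
```

Emit:
move_arm([
  [[-0.25,0.6,0],[0,0,0],20],
  [[-0.45,1.15,0],[0,0,0],20],
  [[-0.62,1.6,0],[0,0,0],20],
  [[-0.72,1.85,0],[0,0,0],20],
  [[-0.74,1.92,0],[0,0,0],20],
  [[-0.74,1.92,0.1],[0,0,0],20],
  [[-0.74,1.92,0.1],[0,0,0],20],
])

```text
time_s: 8.62
eef_pos: [0.574, -0.3249, 0.2834]
eef_rot: [-0.001, 0.983, 0.185, -0.0]
wrist_force: [-0.1, -0.6, -3.0]
opening: 0.439
```

```bash
python3 d.py CL,0.03 CL,-0.0227
python3 - <<'E'
from m import *
a=viewer.camera('top'); b=viewer.camera('scene')
cv2.imwrite('pics/e.png',np.hstack([cv2.resize(a[130:300,350:550],None,fx=2,fy=2),cv2.resize(b[190:360,140:340],None,fx=2,fy=2)]))
E
```

```text
t 8.62 p [ 0.574  -0.3249  0.2834] tilt [-0.001  0.001 -1.   ] xax [ 0.931  0.364 -0.001] F [-0.1 -0.6 -3. ] open 0.439 q [-0.69  0.32  1.29  0.    1.53  0.5 ]
CL,0.03 [-0.013  0.043  0.724]
CL,-0.0227 [-0.012  0.044  1.602]
```

View pics/e.png

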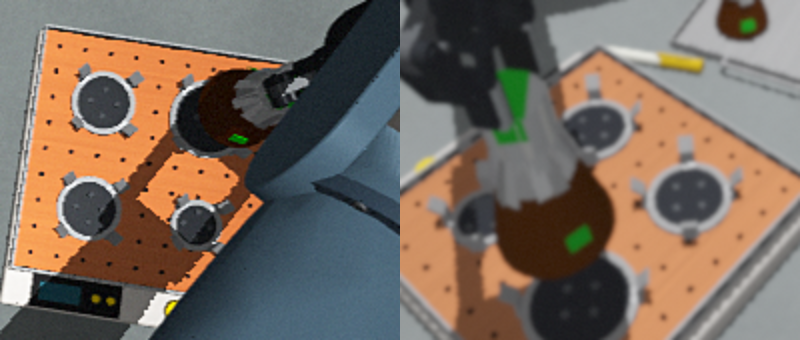

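Emit:
move_arm([
  [[-0.01,0.045,0.2],[0,0,0],20],
  [[-0.01,0.045,0.5],[0,0,0],20],
  [[-0.01,0.045,0.75],[0,0,0],20],
  [[-0.01,0.045,0.95],[0,0,0],20],
  [[-0.01,0.045,1.1],[0,0,0],20],
  [[-0.01,0.045,1.2],[0,0,0],20],
  [[-0.01,0.045,1.3],[0,0,0],20],
  [[-0.01,0.045,1.4],[0,0,0],20],
  [[-0.01,0.045,1.48],[0,0,0],20],
  [[-0.01,0.045,1.48],[0,0,0],20],
])

```text
time_s: 9.98
eef_pos: [0.5744, -0.3289, 0.1951]
eef_rot: [-0.0, 0.983, 0.185, -0.0]
wrist_force: [0.7, -0.0, -2.2]
opening: 0.437
```

```bash
python3 d.py CL,-0.0227
python3 - <<'E'
from m import *
a=viewer.camera('top'); b=viewer.camera('scene')
cv2.imwrite('pics/f.png',np.hstack([cv2.resize(a[130:300,350:550],None,fx=2,fy=2),cv2.resize(b[190:390,140:340],None,fx=1.7,fy=1.7)]))
E
```

```text
t 9.97 p [ 0.5744 -0.3289  0.1951] tilt [-0.001  0.001 -1.   ] xax [ 0.932  0.363 -0.   ] F [ 0.7 -0.  -2.2] open 0.437 q [-0.7   0.39  1.39  0.    1.37  0.5 ]
CL,-0.0227 [ 0.005 -0.022  0.13 ]
```

View pics/f.png

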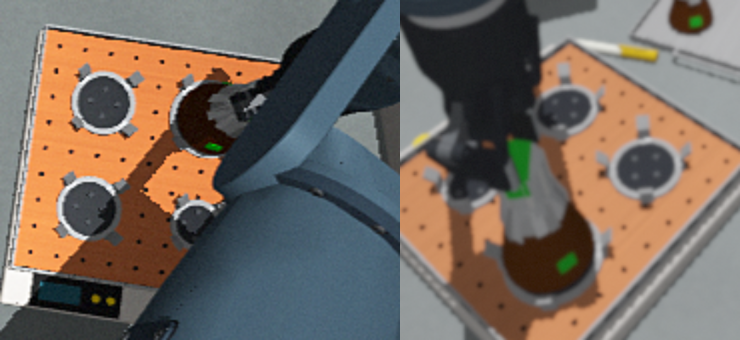

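The large flask is inside the clamp fingers with its base about 8 mm above the pad, and nothing is touching. I'll lower it in small steps until it makes contact.

Emit:
move_arm([
  [[0,-0.01,0.05],[0,0,0],20],
  [[0,-0.01,0.08],[0,0,0],20],
  [[0,-0.01,0.1],[0,0,0],20],
  [[0,-0.01,0.12],[0,0,0],20],
  [[0,-0.01,0.13],[0,0,0],20],
  [[0,-0.01,0.14],[0,0,0],20],
  [[0,-0.01,0.14],[0,0,0],20],
])

```text
time_s: 10.95
eef_pos: [0.5749, -0.3285, 0.1885]
eef_rot: [0.0, 0.983, 0.185, 0.001]
wrist_force: [-1.6, 1.7, 5.5]
opening: 0.439
```

Emit:
move_arm([
  [[0,-0.01,0.14],[0,0,0],50],
  [[0,-0.01,0.14],[0,0,0],60],
  [[0,-0.01,0.14],[0,0,0],80],
  [[0,-0.01,0.14],[0,0,0],90],
  [[0,-0.01,-0.1],[0,0,0],90],
  [[0,-0.01,-0.5],[0,0,0],90],
  [[0,-0.01,-1.2],[0,0,0],90],
  [[0,-0.01,-1.8],[0,0,0],90],
  [[-0.2,-0.3,-1.8],[0,0,0],90],
  [[-0.6,-0.8,-1.8],[0,0,0],90],
])

```text
time_s: 12.2
eef_pos: [0.5237, -0.2972, 0.297]
eef_rot: [0.001, 0.983, 0.185, 0.001]
wrist_force: [-0.6, -0.0, -0.0]
opening: 0.899
```

```bash
python3 d.py M1,0.12 M1,.05
```

```text
t 12.2 p [ 0.5237 -0.2972  0.297 ] tilt [ 0.002 -0.002 -1.   ] xax [0.932 0.363 0.001] F [-0.6 -0.  -0. ] open 0.899 q [-0.71  0.18  1.44 -0.    1.52  0.49]
M1,0.12 [ 1.521 -6.11   0.903]
M1,.05 [ 1.52  -6.113  2.07 ]
```

Emit:
move_arm([
  [[0.12,-0.5,0.1],[0,0,0],90],
  [[0.3,-1.25,0.3],[0,0,0],90],
  [[0.5,-2.05,0.5],[0,0,0],90],
  [[0.7,-2.85,0.7],[0,0,0],90],
  [[0.9,-3.65,1.0],[0,0,0],90],
  [[1.1,-4.45,1.3],[0,0,0],90],
  [[1.3,-5.2,1.6],[0,0,0],90],
  [[1.45,-5.8,1.9],[0,0,0],90],
  [[1.52,-6.11,2.05],[0,0,0],90],
  [[1.52,-6.11,2.05],[0,0,0],90],
])

```text
time_s: 13.45
eef_pos: [0.4749, 0.0789, 0.1726]
eef_rot: [-0.0, 0.983, 0.186, 0.0]
wrist_force: [0.2, -0.4, -0.7]
opening: 0.898
```

```bash
python3 - <<'E'
from m import *
a=viewer.camera('top'); b=viewer.camera('scene')
cv2.imwrite('pics/g.png',np.hstack([cv2.resize(a[130:300,200:500],None,fx=1.6,fy=1.6,),cv2.resize(b[100:372,140:340],None,fx=1,fy=1)]))
E
python3 d.py M1,-.024
```

```text
t 13.55 p [0.476  0.0774 0.1734] tilt [ 0.002 -0.001 -1.   ] xax [0.932 0.364 0.001] F [-0.   0.4  0.2] open 0.898 q [-0.09  0.01  1.88 -0.    1.25  1.11]
M1,-.024 [-0.008 -0.003  1.256]
```

View pics/g.png

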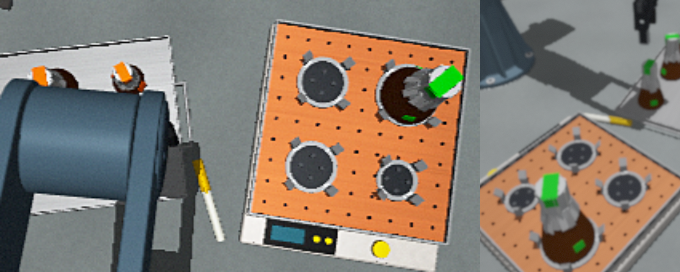

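The large flask stands seated in the large clamp (cap at crop (445,82)). Next I'll grasp the first mid flask.

Emit:
move_arm([
  [[0,0,0.4],[0,0,0],85],
  [[0,0,0.8],[0,0,0],85],
  [[0,0,1.1],[0,0,0],85],
  [[0,0,1.25],[0,0,0],85],
  [[0,0,1.25],[0,0,0],60],
  [[0,0,1.25],[0,0,0],40],
  [[0,0,1.25],[0,0,0],15],
  [[0,0,1.25],[0,0,0],15],
  [[0,0,1.25],[0,0,0],15],
  [[0,0,1.25],[0,0,0],15],
])

```text
time_s: 14.8
eef_pos: [0.4764, 0.0779, 0.0986]
eef_rot: [0.0, 0.983, 0.185, 0.001]
wrist_force: [-1.2, 0.9, 6.2]
opening: 0.354
```

```bash
python3 d.py CM2,.06 CM2,.08
```

```text
t 14.8 p [0.4764 0.0779 0.0986] tilt [ 0.003 -0.    -1.   ] xax [0.932 0.364 0.002] F [-1.2  0.9  6.2] open 0.354 q [-0.08  0.11  1.94  0.    1.09  1.11]
CM2,.06 [-1.731  3.982 -2.389]
CM2,.08 [-1.73   3.982 -2.723]
```

Emit:
move_arm([
  [[0,0,-0.2],[0,0,0],15],
  [[0,0,-0.6],[0,0,0],15],
  [[0,0,-1.1],[0,0,0],15],
  [[-0.1,0.2,-1.6],[0,0,0],15],
  [[-0.3,0.7,-2.0],[0,0,0],15],
  [[-0.6,1.4,-2.2],[0,0,0],15],
  [[-0.9,2.1,-2.2],[0,0,0],15],
  [[-1.25,2.85,-2.2],[0,0,0],15],
  [[-1.5,3.45,-2.2],[0,0,0],15],
  [[-1.66,3.8,-2.2],[0,0,0],15],
])

```text
time_s: 16.05
eef_pos: [0.4648, -0.1727, 0.2298]
eef_rot: [0.0, 0.983, 0.184, 0.0]
wrist_force: [-0.1, -0.2, -1.7]
opening: 0.353
```

Emit:
move_arm([
  [[-0.07,0.17,0],[0,0,0],15],
  [[-0.07,0.18,0],[0,0,0],15],
  [[-0.07,0.18,0],[0,0,0],15],
])

```text
time_s: 16.42
eef_pos: [0.4653, -0.1814, 0.2293]
eef_rot: [-0.0, 0.983, 0.185, 0.0]
wrist_force: [-0.7, 0.9, -0.7]
opening: 0.349
```

```bash
python3 d.py CM2,-.0234
```

```text
t 16.43 p [ 0.4653 -0.1814  0.2293] tilt [-0.  0. -1.] xax [0.931 0.364 0.   ] F [-0.7  0.9 -0.7] open 0.349 q [-0.61 -0.01  1.77  0.    1.37  0.59]
CM2,-.0234 [0.007 0.02  1.178]
```

Emit:
move_arm([
  [[0,0.01,0.25],[0,0,0],15],
  [[0,0.01,0.5],[0,0,0],15],
  [[0,0.01,0.65],[0,0,0],15],
  [[0,0.01,0.78],[0,0,0],15],
  [[0,0.01,0.9],[0,0,0],15],
  [[0,0.01,1.0],[0,0,0],15],
  [[0,0.01,1.07],[0,0,0],15],
  [[0,0.01,1.13],[0,0,0],15],
  [[0,0.01,1.16],[0,0,0],15],
  [[0,0.01,1.16],[0,0,0],15],
])

```text
time_s: 17.68
eef_pos: [0.4656, -0.183, 0.1598]
eef_rot: [0.0, 0.983, 0.185, 0.0]
wrist_force: [-0.2, -0.3, -0.1]
opening: 0.35
```

Emit:
move_arm([
  [[0,0,0.01],[0,0,0],15],
  [[0,0,0.02],[0,0,0],15],
  [[0,0,0.03],[0,0,0],15],
  [[0,0,0.03],[0,0,0],15],
])

```text
time_s: 18.18
eef_pos: [0.4664, -0.1831, 0.1598]
eef_rot: [0.001, 0.983, 0.185, 0.001]
wrist_force: [-1.7, 2.6, 11.2]
opening: 0.352
```

Emit:
move_arm([
  [[0,0,-0.02],[0,0,0],40],
  [[0,0,-0.02],[0,0,0],60],
  [[0,0,-0.02],[0,0,0],80],
  [[0,0,-0.02],[0,0,0],85],
  [[0,0,-0.4],[0,0,0],85],
  [[0,0,-1.0],[0,0,0],85],
  [[0,0,-1.5],[0,0,0],85],
  [[0.2,-0.5,-1.7],[0,0,0],85],
  [[0.5,-1.2,-1.7],[0,0,0],85],
  [[0.8,-1.9,-1.7],[0,0,0],85],
])

```text
time_s: 19.42
eef_pos: [0.4688, -0.0583, 0.26]
eef_rot: [0.0, 0.983, 0.184, 0.0]
wrist_force: [0.5, 0.8, -0.4]
opening: 0.85
```

```bash
python3 d.py M2,.05
```

```text
t 19.43 p [ 0.4688 -0.0583  0.26  ] tilt [ 0.001 -0.    -1.   ] xax [0.932 0.362 0.001] F [ 0.5  0.8 -0.4] open 0.85 q [-0.38 -0.09  1.8   0.    1.44  0.82]
M2,.05 [ 1.503 -4.075  1.466]
```

Emit:
move_arm([
  [[0.25,-0.7,0],[0,0,0],85],
  [[0.5,-1.4,0.1],[0,0,0],85],
  [[0.75,-2.1,0.3],[0,0,0],85],
  [[1.0,-2.8,0.6],[0,0,0],85],
  [[1.25,-3.45,0.9],[0,0,0],85],
  [[1.45,-3.95,1.2],[0,0,0],85],
  [[1.5,-4.08,1.45],[0,0,0],85],
  [[1.5,-4.08,1.45],[0,0,0],85],
])

```text
time_s: 20.42
eef_pos: [0.4627, 0.2012, 0.1714]
eef_rot: [0.0, 0.983, 0.185, -0.002]
wrist_force: [-0.1, 0.0, 0.1]
opening: 0.85
```

```bash
python3 - <<'E'
from m import *
a=viewer.camera('top'); b=viewer.camera('scene')
cv2.imwrite('pics/i.png',np.hstack([cv2.resize(a[130:300,200:500],None,fx=1.6,fy=1.6,),cv2.resize(b[100:372,140:440],None,fx=1,fy=1)]))
E
python3 d.py M2,-.024
```

```text
t 20.52 p [0.464  0.2006 0.1731] tilt [ 0. -0. -1.] xax [0.932 0.363 0.   ] F [ 0.2  0.4 -0.8] open 0.848 q [ 0.17  0.07  1.82 -0.    1.26  1.37]
M2,-.024 [ 0.014 -0.024  1.251]
```

View pics/i.png

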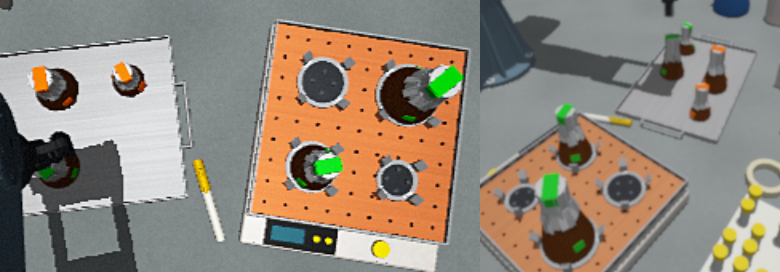

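The first mid flask is upright in its clamp (cap at crop (328,166)), and the orange flasks haven't moved. Now the second mid flask.

Emit:
move_arm([
  [[0.01,-0.02,0.4],[0,0,0],85],
  [[0.01,-0.02,0.8],[0,0,0],85],
  [[0.01,-0.02,1.1],[0,0,0],85],
  [[0.01,-0.02,1.25],[0,0,0],85],
  [[0.01,-0.02,1.25],[0,0,0],60],
  [[0.01,-0.02,1.25],[0,0,0],40],
  [[0.01,-0.02,1.25],[0,0,0],15],
  [[0.01,-0.02,1.25],[0,0,0],15],
  [[0.01,-0.02,1.25],[0,0,0],15],
  [[0.01,-0.02,1.25],[0,0,0],15],
])

```text
time_s: 21.78
eef_pos: [0.465, 0.2032, 0.0993]
eef_rot: [-0.0, 0.983, 0.185, 0.001]
wrist_force: [-1.7, 1.5, 6.1]
opening: 0.347
```

```bash
python3 d.py CM1,.06
```

```text
t 21.77 p [0.465  0.2032 0.0993] tilt [ 0.003  0.001 -1.   ] xax [0.932 0.364 0.003] F [-1.7  1.5  6.1] open 0.347 q [0.18 0.17 1.87 0.   1.1  1.38]
CM1,.06 [-0.453  7.052 -2.376]
```

Emit:
move_arm([
  [[0,0,-0.2],[0,0,0],15],
  [[0,0,-0.6],[0,0,0],15],
  [[0,0,-1.1],[0,0,0],15],
  [[0,0,-1.7],[0,0,0],15],
  [[0,0.4,-2.1],[0,0,0],15],
  [[-0.07,1.1,-2.3],[0,0,0],15],
  [[-0.12,1.9,-2.3],[0,0,0],15],
  [[-0.17,2.7,-2.3],[0,0,0],15],
  [[-0.22,3.5,-2.3],[0,0,0],15],
  [[-0.28,4.3,-2.3],[0,0,0],15],
])

```text
time_s: 23.02
eef_pos: [0.542, -0.0451, 0.2363]
eef_rot: [0.0, 0.983, 0.185, 0.0]
wrist_force: [0.9, -0.3, -2.5]
opening: 0.345
```

Emit:
move_arm([
  [[-0.05,0.7,0],[0,0,0],15],
  [[-0.1,1.4,0],[0,0,0],15],
  [[-0.13,2.0,0],[0,0,0],15],
  [[-0.16,2.5,0],[0,0,0],15],
  [[-0.17,2.73,0],[0,0,0],15],
  [[-0.17,2.75,0],[0,0,0],15],
  [[-0.17,2.75,0],[0,0,0],15],
])

```text
time_s: 23.9
eef_pos: [0.5921, -0.2, 0.2358]
eef_rot: [-0.0, 0.983, 0.185, -0.0]
wrist_force: [-0.4, -0.3, -2.1]
opening: 0.345
```

```bash
python3 d.py CM1,-.0227
```

```text
t 23.9 p [ 0.5921 -0.2     0.2358] tilt [-0.     0.001 -1.   ] xax [ 0.931  0.364 -0.   ] F [-0.4 -0.3 -2.1] open 0.345 q [-0.52  0.27  1.45  0.    1.42  0.68]
CM1,-.0227 [0.01  0.022 1.275]
```

Emit:
move_arm([
  [[0.01,0.015,0.3],[0,0,0],15],
  [[0.01,0.015,0.55],[0,0,0],15],
  [[0.01,0.015,0.72],[0,0,0],15],
  [[0.01,0.015,0.86],[0,0,0],15],
  [[0.01,0.015,0.98],[0,0,0],15],
  [[0.01,0.015,1.08],[0,0,0],15],
  [[0.01,0.015,1.15],[0,0,0],15],
  [[0.01,0.015,1.21],[0,0,0],15],
  [[0.01,0.015,1.25],[0,0,0],15],
  [[0.01,0.015,1.25],[0,0,0],15],
])

```text
time_s: 25.15
eef_pos: [0.5933, -0.2017, 0.1608]
eef_rot: [0.0, 0.983, 0.185, 0.0]
wrist_force: [-0.6, 0.1, -2.1]
opening: 0.341
```

Emit:
move_arm([
  [[0,0,0.01],[0,0,0],15],
  [[0,0,0.02],[0,0,0],15],
  [[0,0,0.03],[0,0,0],15],
  [[0,0,0.03],[0,0,0],15],
])

```text
time_s: 25.65
eef_pos: [0.5939, -0.2017, 0.1605]
eef_rot: [0.0, 0.983, 0.185, 0.001]
wrist_force: [-1.2, 1.5, 6.4]
opening: 0.344
```

Emit:
move_arm([
  [[0,0,0],[0,0,0],40],
  [[0,0,0],[0,0,0],60],
  [[0,0,0],[0,0,0],80],
  [[0,0,0],[0,0,0],80],
  [[0,0,-0.4],[0,0,0],80],
  [[0,0,-1.0],[0,0,0],80],
  [[0,0,-1.5],[0,0,0],80],
  [[0,-0.5,-1.7],[0,0,0],80],
  [[0.07,-1.2,-1.7],[0,0,0],80],
  [[0.1,-2.0,-1.7],[0,0,0],80],
])

```text
time_s: 26.9
eef_pos: [0.555, -0.087, 0.2611]
eef_rot: [0.0, 0.983, 0.184, 0.0]
wrist_force: [0.7, -0.5, 0.3]
opening: 0.804
```

```bash
python3 d.py S,.06
```

```text
t 26.9 p [ 0.555  -0.087   0.2611] tilt [ 0.001 -0.    -1.   ] xax [0.932 0.362 0.001] F [ 0.7 -0.5  0.3] open 0.804 q [-0.37  0.11  1.59  0.    1.44  0.83]
S,.06 [ 0.762 -6.884  1.817]
```

Emit:
move_arm([
  [[0.08,-0.7,0],[0,0,0],75],
  [[0.17,-1.5,0],[0,0,0],75],
  [[0.26,-2.3,0.1],[0,0,0],75],
  [[0.35,-3.1,0.3],[0,0,0],75],
  [[0.43,-3.9,0.5],[0,0,0],75],
  [[0.52,-4.7,0.8],[0,0,0],75],
  [[0.61,-5.5,1.1],[0,0,0],75],
  [[0.7,-6.25,1.4],[0,0,0],75],
  [[0.76,-6.86,1.7],[0,0,0],75],
  [[0.76,-6.88,1.8],[0,0,0],75],
])

```text
time_s: 28.15
eef_pos: [0.446, 0.3151, 0.1516]
eef_rot: [0.0, 0.982, 0.187, -0.001]
wrist_force: [-0.4, 0.2, 0.2]
opening: 0.749
```

Emit:
move_arm([
  [[0,0,0],[0,0,0],75],
])

```text
time_s: 28.28
eef_pos: [0.4475, 0.3131, 0.1526]
eef_rot: [0.0, 0.983, 0.185, -0.0]
wrist_force: [0.8, -0.6, 0.4]
opening: 0.752
```

```bash
python3 - <<'E'
from m import *
a=viewer.camera('top'); b=viewer.camera('scene')
print(blobs(b,(45,120,60),(75,255,255),(320,100,420,180)))
cv2.imwrite('pics/j.png',np.hstack([cv2.resize(a[130:300,200:500],None,fx=1.6,fy=1.6,),cv2.resize(b[100:372,140:440],None,fx=1,fy=1)]))
E
python3 d.py S,-.024
```

```text
[([348.0, 125.9], [344, 124, 7, 7, 16])]
t 28.38 p [0.4485 0.3127 0.1536] tilt [ 0.001  0.    -1.   ] xax [0.932 0.362 0.001] F [-0.5  0.8 -0.3] open 0.753 q [ 0.39  0.18  1.74 -0.    1.23  1.59]
S,-.024 [ 1.000e-03 -3.100e-02  1.426e+00]
```

View pics/j.png

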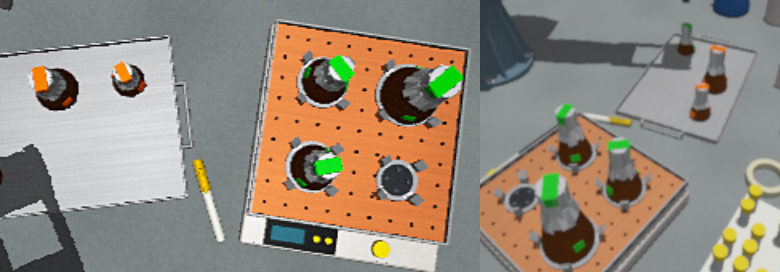

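Three flasks are seated and both orange ones are undisturbed. The small one is next.

Emit:
move_arm([
  [[0,-0.025,0.4],[0,0,0],75],
  [[0,-0.025,0.8],[0,0,0],75],
  [[0,-0.025,1.2],[0,0,0],75],
  [[0,-0.025,1.42],[0,0,0],75],
  [[0,-0.025,1.42],[0,0,0],55],
  [[0,-0.025,1.42],[0,0,0],35],
  [[0,-0.025,1.42],[0,0,0],10],
  [[0,-0.025,1.42],[0,0,0],10],
  [[0,-0.025,1.42],[0,0,0],10],
  [[0,-0.025,1.42],[0,0,0],10],
])

```text
time_s: 29.62
eef_pos: [0.4483, 0.3154, 0.0693]
eef_rot: [-0.0, 0.983, 0.185, 0.001]
wrist_force: [-0.5, 0.2, 6.3]
opening: 0.283
```

```bash
python3 d.py CS,.09
```

```text
t 29.62 p [0.4483 0.3154 0.0693] tilt [ 0.003  0.001 -1.   ] xax [0.932 0.364 0.003] F [-0.5  0.2  6.3] open 0.283 q [ 0.4   0.3   1.79 -0.    1.06  1.6 ]
CS,.09 [-3.785  9.686 -2.889]
```

Emit:
move_arm([
  [[0,0,-0.2],[0,0,0],10],
  [[0,0,-0.6],[0,0,0],10],
  [[0,0,-1.2],[0,0,0],10],
  [[0,0,-1.9],[0,0,0],10],
  [[0,0,-2.6],[0,0,0],10],
  [[-0.1,0.3,-3.2],[0,0,0],10],
  [[-0.4,1.0,-3.6],[0,0,0],10],
  [[-0.7,1.75,-3.7],[0,0,0],10],
  [[-1.0,2.5,-3.7],[0,0,0],10],
  [[-1.3,3.3,-3.7],[0,0,0],10],
])

```text
time_s: 30.88
eef_pos: [0.446, 0.1008, 0.2906]
eef_rot: [0.0, 0.983, 0.185, 0.0]
wrist_force: [1.4, -0.4, -1.1]
opening: 0.28
```

Emit:
move_arm([
  [[-0.3,0.8,0],[0,0,0],10],
  [[-0.6,1.55,0],[0,0,0],10],
  [[-0.9,2.3,0],[0,0,0],10],
  [[-1.2,3.05,0],[0,0,0],10],
  [[-1.5,3.8,0],[0,0,0],10],
  [[-1.8,4.55,0],[0,0,0],10],
  [[-2.05,5.25,0],[0,0,0],10],
  [[-2.3,5.85,0],[0,0,0],10],
  [[-2.45,6.25,0],[0,0,0],10],
  [[-2.48,6.37,0],[0,0,0],10],
])

```text
time_s: 32.12
eef_pos: [0.4465, -0.3089, 0.2898]
eef_rot: [-0.0, 0.983, 0.184, -0.0]
wrist_force: [0.2, -0.3, -0.9]
opening: 0.274
```

Emit:
move_arm([
  [[0,0,0],[0,0,0],10],
  [[0,0,0],[0,0,0],10],
])

```text
time_s: 32.38
eef_pos: [0.4469, -0.3068, 0.2899]
eef_rot: [-0.0, 0.983, 0.185, 0.0]
wrist_force: [0.1, -0.6, -0.8]
opening: 0.274
```

```bash
python3 d.py CS,-.0227
```

```text
t 32.38 p [ 0.4469 -0.3068  0.2899] tilt [ 0.  0. -1.] xax [0.931 0.365 0.   ] F [ 0.1 -0.6 -0.8] open 0.274 q [-0.82  0.05  1.59  0.    1.5   0.38]
CS,-.0227 [-2.000e-03  3.400e-02  2.677e+00]
```

Emit:
move_arm([
  [[0,0.025,0.4],[0,0,0],10],
  [[0,0.025,0.9],[0,0,0],10],
  [[0,0.025,1.4],[0,0,0],10],
  [[0,0.025,1.8],[0,0,0],10],
  [[0,0.025,2.1],[0,0,0],10],
  [[0,0.025,2.3],[0,0,0],10],
  [[0,0.025,2.45],[0,0,0],10],
  [[0,0.025,2.55],[0,0,0],10],
  [[0,0.025,2.62],[0,0,0],10],
  [[0,0.025,2.64],[0,0,0],10],
])

```text
time_s: 33.62
eef_pos: [0.4473, -0.3096, 0.1314]
eef_rot: [0.0, 0.983, 0.185, 0.0]
wrist_force: [-0.4, -0.5, -1.3]
opening: 0.274
```

Emit:
move_arm([
  [[0,0,0.01],[0,0,0],10],
  [[0,0,0.02],[0,0,0],10],
  [[0,0,0.03],[0,0,0],10],
  [[0,0,0.03],[0,0,0],10],
])

```text
time_s: 34.12
eef_pos: [0.4475, -0.3097, 0.1304]
eef_rot: [0.0, 0.983, 0.185, 0.0]
wrist_force: [-0.8, 1.1, 5.3]
opening: 0.274
```

Emit:
move_arm([
  [[0,0,0],[0,0,0],35],
  [[0,0,0],[0,0,0],50],
  [[0,0,0],[0,0,0],70],
  [[0,0,0],[0,0,0],70],
  [[0,0,-0.4],[0,0,0],70],
  [[0,0,-1.0],[0,0,0],70],
  [[0,0,-1.7],[0,0,0],70],
  [[0,0,-2.3],[0,0,0],70],
  [[-0.5,0,-2.5],[0,0,0],70],
  [[-1.0,0,-2.5],[0,0,0],70],
])

```text
time_s: 35.38
eef_pos: [0.3913, -0.332, 0.2812]
eef_rot: [0.001, 0.983, 0.185, 0.001]
wrist_force: [-0.0, -0.1, -0.0]
opening: 0.706
```

Emit:
move_arm([
  [[-0.6,0.3,0],[0,0,0],70],
  [[-1.2,0.7,0],[0,0,0],70],
  [[-1.8,1.1,0],[0,0,0],70],
  [[-2.4,1.5,0],[0,0,0],70],
  [[-2.9,1.9,0],[0,0,0],70],
  [[-2.9,1.9,0],[0,0,0],70],
  [[-2.9,1.9,0],[0,0,0],70],
])

```text
time_s: 36.25
eef_pos: [0.2708, -0.5002, 0.2793]
eef_rot: [-0.0, 0.983, 0.185, 0.0]
wrist_force: [1.2, 0.4, 0.3]
opening: 0.704
```

```bash
python3 - <<'E'
from m import *
a=viewer.camera('top'); b=viewer.camera('scene')
G=blobs(a,(45,120,60),(75,255,255),(360,140,500,270),40)
for c,s in G: print(c,[ray('top',*c,z).round(3).tolist() for z in (.21,.182,.152)])
print(blobs(a,(5,170,120),(18,255,255),(140,140,330,280)))
cv2.imwrite('pics/k.png',np.hstack([cv2.resize(a[130:300,160:500],None,fx=1.25,fy=1.25,),cv2.resize(b[100:372,100:440],None,fx=1,fy=1)[:212]]) if 0 else np.vstack([cv2.resize(a[130:300,160:500],None,fx=1.7,fy=1.7),cv2.resize(b[120:372,100:440],None,fx=1.7,fy=1.7)])[:600+0])
E
python3 d.py
```

```text
[413.4, 172.9] [[0.587, -0.196, 0.21], [0.592, -0.202, 0.182], [0.597, -0.209, 0.152]]
[477.9, 180.9] [[0.572, -0.327, 0.21], [0.576, -0.338, 0.182], [0.581, -0.349, 0.152]]
[404.8, 233.5] [[0.464, -0.176, 0.21], [0.465, -0.182, 0.182], [0.465, -0.188, 0.152]]
[460.3, 243.9] [[0.444, -0.287, 0.21], [0.444, -0.297, 0.182], [0.444, -0.307, 0.152]]
[([276.4, 174.8], [271, 169, 12, 12, 74]), ([224.7, 178.9], [220, 171, 10, 16, 117]), ([287.9, 183.5], [286, 181, 4, 6, 14]), ([241.2, 193.1], [239, 191, 6, 5, 15])]
t 36.35 p [ 0.2713 -0.4998  0.2796] tilt [ 0.  0. -1.] xax [0.931 0.364 0.   ] F [-0.1 -0.3  0.1] open 0.7 q [-1.28  0.12  1.54  0.    1.48 -0.08]
```

View pics/k.png

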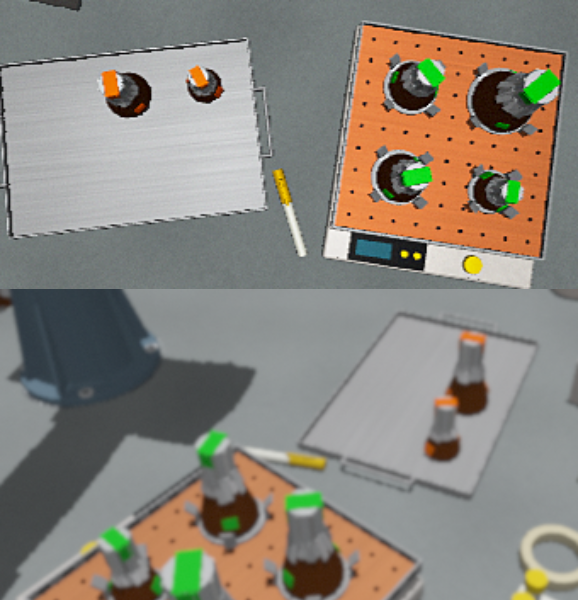

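All four caps sit within about 4 mm of their clamp centres at the seated height. The orange flasks are at the same pixels as at the start, so I'm handing in.

```bash
python3 -c "
from bench import workorder; print(workorder.hand_in())"
```

```text
the job is handed in; nothing more can be done
None
```

All four green-labelled flasks are in the clamps of their own size. The large one went in first, then the two mid ones, then the small one. I lowered each until it touched down lightly and released it there. The job was handed in at about 36 s of the 122 s allowed.

Last checks:
- **Seating:** in the final top picture each cap is within about 4 mm of its clamp centre at the seated height. Both cameras show the flasks upright. Contact came at the height expected for a fully seated base, within about 2 mm.
- **Forces:** the highest wrist force I read was about 11 N, against the 120 N limit; I only read it at the end of each move.
- **Orange flasks:** their caps are at the same pixels in the top camera as at the start.
- **Arm:** it is clear of everything, with the gripper open.

No check failed. One small disagreement came up early: the two cameras differed by up to about 10 mm on some cap positions. I used the top camera's positions, which agreed with the flask bases to about 3 mm, and all four grasps held.

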